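Weigh a piston and rod on the hook scale

ROBOT

A 6-joint arm with a two-finger parallel gripper is mounted at the origin on a cart in front of the work surface, level with it; the furniture and walls round the work are solid. World frame = base frame: x ahead of the robot, y to its left, z up, the work surface at z = 0. Lengths are in m, angles in rad, forces in N, time in s.
With the tool pointing down it reaches from about 0.35 to 0.8 m from the base axis. Payload 7.3 kg.
Tool frame: the origin (TCP) lies between the finger pads; the fingertips stand 25 mm ahead of it and the grasp point (between the pads) lies 6 mm ahead of it; z points along the fingers, y is the line along which they close (so a half turn about z gives the same grasp; the last joint's range is limited). The gripper opens to 85 mm and grips with 20 to 120 N. Pads are 22 mm wide; open, the fingers measure 114 mm over their backs; the gripper's body (76 mm by 85 mm) begins 54 mm behind the grasp point. The pads swing forward as they close: fully open they stand 13 mm farther back than shut.
Start: joints at [1.168, 0.342, 1.524, -0, 1.275, -0.146], TCP at [0.133, 0.508, 0.256] pointing down, gripper open.
Joint ranges: [-2.53, 2.53], [-0.77, 2.02], [0.04, 2.7], [-1, 4.14], [0.28, 2.66], [-3.11, 3.11]. Speed limits (rad/s): [2.57, 2.57, 3.14, 3.14, 3.14, 3.14].

INTERFACE

Orientations are given as a rotation vector (axis times angle).
In Python, from cell import manip gives the robot as it stands.
- The arm moves only by the tool carry_out, never from a script. Its argument "motion" is one flat list of numbers, 7 for each row, row after row: the shift along the tool's x, y, z in mm, then the turn, a rotation vector about the tool's x, y, z in degrees, then the closure, from 0 (fully open) to 1 (shut). A call has 1 to 12 rows; each row is the pose to reach, as a shift and turn from the pose commanded when the call began, along the tool's axes at that moment; what a row does not reach only later rows make up. A row lasts 1/8 s, in which the tool goes at most 62.5 mm and 10.7 degrees, less where a joint would pass 70% of its speed; a pose out of reach is approached as far as the arm can. A call with a gripper value outside its range is refused whole. The fingers move at their own pace and stop on an object; "newtons" is the grip in N (left out, the last holds). Time passes only in rows, so rows that repeat a pose let the fingers close. It gives the time, the measured TCP pose, the force, the opening and the grip force at its end, in the units of the state.
- manip.get_obs(): the state, without advancing time (a new reading comes with each control period).
- manip.snapshot(name): name is "scene" or "top" or "wrist"; returns a dict with "pixels" (420x560x3 uint8, red, green, blue), "fov_y" (degrees; the focal length in pixels is half the picture's height over the tangent of half this angle, whatever the lens; pixels are square), "cx", "cy" (the principal point, pixels), "R" (3x3) and "t" (3): a world point X has camera coordinates R X + t. Camera axes: x right, y down, z forward; pixel columns grow to the right and rows downward; lengths in m; the calibration is good to about 2 mm. A picture is of the moment at which its call begins. There is no depth.
- manip.sign_off(): hands the job in; it is judged then, once.
The state is a dict: "time": time; "joints": joint angles; "qvel": joint speeds; "joint_efforts": joint torques, N m; "ee_pos": TCP position; "orientation": TCP orientation; "ft_force": force on the tool from outside, world axes, zero at the start; "moment": the same for the moment, N m; "opening": finger opening in m; "finger_force": force on a finger pad.
Only numpy, scipy, OpenCV 4.12 (cv2) and the standard library are available. Lean on these libraries where they do the work, as an engineer would, in place of code of your own. Each camera call takes 0.05 s, during which the arm holds its last target. There are 200 camera calls.

TASK

Weigh the piston that stands loose on the bench: hang it by the eye of its connecting rod on the hook of the spring scale, lowering it gently so that the hook is neither jerked nor pulled to its stop, and let go so that it hangs freely and quite still for a good second. Then lift it off again and stand it, crown down, in the free pocket of the wooden rack, set down and not dropped, with the hook left empty and the other piston undisturbed.

Things in the scene. Friction and masses are not known exactly. Their poses are not given: they have to be found in the camera images.
- piston: Piston to weigh: aluminium cup, 66 mm wide, 50 mm tall, closed crown down on the bench, with a steel connecting rod fixed upright in it; 158 mm tall over all, 0.3 to 0.65 kg. Origin at the centre of the crown's underside, z up the rod. Shank 23 mm (y) by 15 mm (x), from z = 50 to 105 mm; on top the eye. Same after a half turn about z. A flat sprocket, 70 mm across, 31 mm tall, is loose nearby.
- piston_eye (a point): Centre of the eye at the top of that rod, 132 mm above the crown's underside; axes as the body's. The eye is a ring 18 mm thick, its axis along x: bore 40 mm, outer diameter 54 mm, with flat sides 34 mm tall at y = +28 and -28 mm (56 mm apart), good to grip.
- piston_done: A second, identical piston with rod that has been weighed already; it stands crown down in the rack's other pocket. Leave it there. Origin at the centre of the crown's underside.
- scale: Spring scale on a stand, fixed. Origin on the bench under the hook's seat; x points from the hook's open side to the column: 22 mm thick, at x = +90 mm, on a foot 12 mm thick (x = +45 to +125, y within 55 mm). The spring housing, 40 by 44 mm, sits above, x = +5 to +46 mm, underside at z = 315 mm: a gripper pointing straight down hits it, so lean it back to -x by 30 to 45 degrees.
- hook_seat (a point): Middle of the hook's seat: top of a steel strap 14 mm wide (y), 220 mm above the bench when empty, moving with the hook. Axes as the scale's. Seat from x = -24 to +23 mm; in front a tip rises 14 mm (outer face x = -32); behind, the stem rises straight to the housing. Bring the eye from -x over the tip and set it on the seat: its centre then is 19 mm below the seat.
- scale_hook (a joint): How far the hook is pulled down, m: 0 empty, stop at 0.050. Spring of 250 N/m, lightly damped, so the load sinks about 12 to 25 mm depending on its weight.
- rack: Wooden rack, fixed, 90 mm (x) by 186 mm (y) by 22 mm tall, with two square pockets 75 mm wide and 12 mm deep at y = -48 mm (taken) and y = +48 mm (free). Origin at the centre of its underside. To its right two tall camshafts stand upright on the bench.
- pocket_free (a point): Centre of the floor of the free pocket, 10 mm above the bench, 12 mm below the rack's top; axes as the rack's.

How it is judged:
By the outcome, as a careful person would: the job done as asked, in the order asked, and still so for the second after the job is handed in, with the robot touching nothing.
It also fails if it takes over 72 s, if anything falls off the work surface, if the arm or the gripper's body presses on something with over 40 N, if the wrist force passes 120 N, or if a joint passes its speed limit or range.

## Working session

There is one attempt and no reset: what is moved stays moved. The work goes in short steps, Python scripts to look and compute and a tool call to move; the robot and the scene stay as the last step left them, time stands still between calls to the robot, and variables do not carry over. Pictures are saved under pics/ and viewed, at most 10 in all, crops included, and the job is handed in when it is done.

Besides the shell and the picture viewer there is one more tool, called after "Emit:" as a command line: name --argument value ..., lists and objects as JSON in quotes. carry_out: Moves the arm, as the interface text tells. Its arguments: {"type":"object","properties":{"motion":{"type":"array"},"newtons":{"type":"number"}},"required":["motion"]}

```bash
mkdir -p pics; ls; python3 - <<'E'
from cell import manip
import cv2,numpy as np
o=manip.get_obs();print(o)
for n in ("scene","top"):
    s=manip.snapshot(n);cv2.imwrite(f"pics/{n}0.png",s["pixels"][:,:,::-1])
    print(n,s["fov_y"],s["cx"],s["cy"],s["R"],s["t"])
    np.savez(f"pics/{n}0.npz",**s)
E
```

```text
pics
{'time': 0.0, 'joints': array([ 1.16798749e+00,  3.42711466e-01,  1.52504692e+00,  5.21255816e-05,
        1.27544035e+00, -1.46023040e-01]), 'qvel': array([ 0.00087162,  0.00027882, -0.00019991,  0.00090292, -0.00126901,
        0.0002346 ]), 'joint_efforts': array([ 1.20312910e-03, -4.33673859e+01, -2.46007955e+01, -7.12976089e-05,
        7.73465872e-03, -7.20763268e-06]), 'ee_pos': array([0.13315916, 0.50743361, 0.25562136]), 'orientation': array([-4.02212592e-01, -3.11525083e+00,  2.40684492e-03]), 'ft_force': array([ 0.41895251,  0.36395892, -0.1010011 ]), 'moment': array([ 0.02926078, -0.031226  , -0.01708367]), 'finger_force': 0.0, 'opening': 0.08542267267903848}
scene 57.12226166577475 274.35066734607614 210.2659204383591 [[-0.67362507 -0.73907124 -0.00172576]
 [-0.54884047  0.50180071 -0.66855829]
 [ 0.49497819 -0.44941045 -0.74365774]] [0.24881725 0.47963294 0.64687859]
top 52.82156381818456 283.9698173836678 201.99376223711982 [[-0.01534776 -0.99985813 -0.00694067]
 [-0.98788719  0.01623526 -0.15432211]
 [ 0.1544129   0.0044881  -0.98799621]] [-0.11649986  0.54411627  1.03090802]
```

View pics/scene0.png

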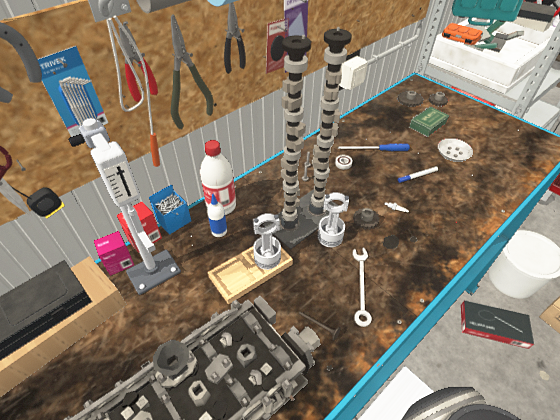

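View pics/top0.png

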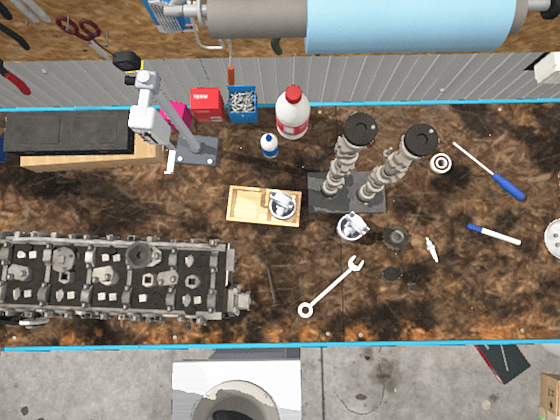

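```bash
python3 - <<'E'
import cv2,numpy as np
s=cv2.imread("pics/scene0.png");t=cv2.imread("pics/top0.png")
R=lambda im,x,y,w,h:cv2.resize(im[y:y+h,x:x+w],(400,300),interpolation=cv2.INTER_CUBIC)
a=np.vstack([np.hstack([R(s,70,190,133,100),R(t,110,60,133,100)]),np.hstack([R(s,230,180,133,100),R(t,215,160,133,100)])])
cv2.imwrite("pics/c1.png",a)
a=np.vstack([np.hstack([R(s,290,180,80,60),R(t,320,200,80,60)]),np.hstack([R(s,90,110,80,60),R(t,130,120,80,60)])])
cv2.imwrite("pics/c2.png",a)
E
```

```text
(no output)
```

View pics/c1.png

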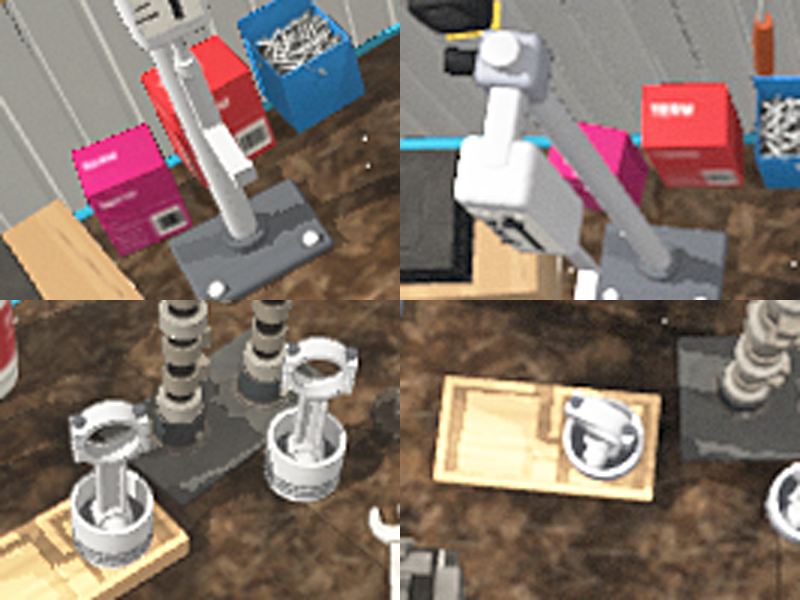

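View pics/c2.png

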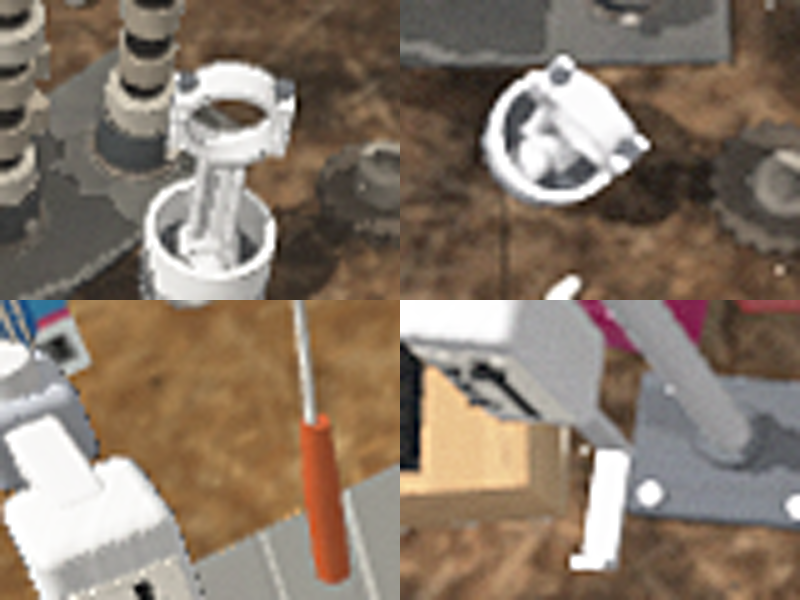

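```bash
cat > h.py <<'E'
import numpy as np,cv2
def load(n):
    s=dict(np.load(f"pics/{n}.npz"));return s
def ray(s,p):
    f=210/np.tan(np.radians(float(s["fov_y"])/2))
    d=np.array([(p[0]-s["cx"])/f,(p[1]-s["cy"])/f,1.]);R=np.array(s["R"])
    return -R.T@s["t"],(R.T@d)/np.linalg.norm(d)
def plane(s,p,z):
    c,d=ray(s,p);return c+d*(z-c[2])/d[2]
def tri(*sp):
    A=np.zeros((3,3));b=np.zeros(3)
    for s,p in sp:
        c,d=ray(s,p);M=np.eye(3)-np.outer(d,d);A+=M;b+=M@c
    X=np.linalg.solve(A,b)
    res=[np.linalg.norm((np.eye(3)-np.outer(ray(s,p)[1],ray(s,p)[1]))@(X-ray(s,p)[0])) for s,p in sp]
    return X.round(4),np.round(res,4)
def proj(s,X):
    f=210/np.tan(np.radians(float(s["fov_y"])/2));c=s["R"]@np.array(X)+s["t"]
    return np.array([s["cx"]+f*c[0]/c[2],s["cy"]+f*c[1]/c[2]]).round(1)
E
python3 - <<'E'
from h import *
S,T=load("scene0"),load("top0")
print("boltA",tri((S,(327.4,197)),(T,(352.4,214))))
print("boltB",tri((S,(347.4,198)),(T,(365,230))))
q=[plane(T,(215+a/3.008,160+b/3),.022) for a,b in((43,77),(262,93),(255,200),(33,183))]
print("rack",np.round(q,4),np.mean(q,0)); 
print("sides",[np.linalg.norm(q[i]-q[i-1]).round(4) for i in range(4)])
# hook seat: front tip/back corner
print("seat back",tri((S,(70+205/3.,190+125/3)),(T,(171.6,150))))
print("seat front",tri((S,(70+250/3.,190+168/3)),(T,(169,172.5))))
# foot scene corners (c1 tl)
for p in((170,245),(290,180),(328,235),(205,300)):print("foot S",plane(S,(70+p[0]/3,190+p[1]/3),.012).round(4))
for p in((240,75),(230,212)):print("foot T",plane(T,(130+p[0]/5,120+p[1]/5),.012).round(4))
# loose crown cup rim ellipse centre, z=.05
print("cup S",plane(S,(230+308/3.,180+(432-300)/3),.05)," T",plane(T,(320+148/5,200+142/5),.05))
E
```

```text
boltA (array([ 0.4944, -0.2815,  0.1473]), array([0.0014, 0.0014]))
boltB (array([ 0.4567, -0.3071,  0.155 ]), array([0.0017, 0.0017]))
rack [[ 0.5906  0.0166  0.022 ]
 [ 0.5734 -0.1725  0.022 ]
 [ 0.4807 -0.1645  0.022 ]
 [ 0.4983  0.0247  0.022 ]] [ 0.53576364 -0.07394029  0.022     ]
sides [np.float64(0.0927), np.float64(0.1899), np.float64(0.093), np.float64(0.19)]
seat back (array([0.6312, 0.1141, 0.2232]), array([0.0005, 0.0005]))
seat front (array([0.5781, 0.114 , 0.2306]), array([0.0023, 0.0023]))
foot S [0.7297 0.1533 0.012 ]
foot S [0.7203 0.0477 0.012 ]
foot S [0.6521 0.0543 0.012 ]
foot S [0.6657 0.1576 0.012 ]
foot T [0.7332 0.1561 0.012 ]
foot T [0.6578 0.1597 0.012 ]
cup S [ 0.47669733 -0.29831837  0.05      ]  T [ 0.47168236 -0.28757308  0.05      ]
```

```bash
cat >> h.py <<'E'
from scipy.spatial.transform import Rotation as Ro
def pose(phi,lean,P,back=0.0):
    """tool leaning so z=(sin l cos phi, sin l sin phi,-cos l), y=(-sin phi,cos phi,0); grasp point 6mm+back behind/ahead of P"""
    p,l=np.radians(phi),np.radians(lean)
    z=np.array([np.sin(l)*np.cos(p),np.sin(l)*np.sin(p),-np.cos(l)]);y=np.array([-np.sin(p),np.cos(p),0]);x=np.cross(y,z)
    return np.column_stack([x,y,z]),np.array(P)-z*(.006+back)
def rows(o,R,p):
    R0=Ro.from_rotvec(o["orientation"]).as_matrix()
    d=R0.T@(p-o["ee_pos"])*1000;r=np.degrees(Ro.from_matrix(R0.T@R).as_rotvec())
    return d.round(1).tolist(),r.round(1).tolist()
E
python3 - <<'E'
from h import *
from cell import manip
S,T=load("scene0"),load("top0")
o=manip.get_obs()
print("cam plate/shaft",[plane(S,(230+a/3.,180+b/3),.03).round(3) for a,b in((160,125),(205,125),(240,90),(285,90))])
print("shaft tops",tri((S,(296,46)),(T,(360,129))),tri((S,(338,38)),(T,(420,138))))
z=plane(T,(396,238),.03);print("sprocket",z)
print(rows(o,*pose(-15,15,[.40,.12,.26])))
print(rows(o,*pose(-56,35,[.4755,-.294,.132],.10)))
E
```

```text
cam plate/shaft [array([ 0.579, -0.223,  0.03 ]), array([ 0.552, -0.252,  0.03 ]), array([ 0.561, -0.304,  0.03 ]), array([ 0.533, -0.334,  0.03 ])]
shaft tops (array([ 0.5803, -0.2436,  0.4907]), array([0.001, 0.001])) (array([ 0.5658, -0.3367,  0.4817]), array([0.0031, 0.0031]))
sprocket [ 0.4473145  -0.40672894  0.03      ]
([-354.9, -307.0, -9.8], [-0.0, -15.0, 0.3])
([-489.0, -648.1, 37.7], [12.5, -33.4, 40.0])
```

Emit:
carry_out --motion '[-355,-307,-10,0,-15,0,0,-355,-307,-10,0,-15,0,0,-355,-307,-10,0,-15,0,0,-355,-307,-10,0,-15,0,0,-355,-307,-10,0,-15,0,0,-355,-307,-10,0,-15,0,0,-355,-307,-10,0,-15,0,0,-355,-307,-10,0,-15,0,0,-489,-648,38,12.5,-33.4,40,0,-489,-648,38,12.5,-33.4,40,0,-489,-648,38,12.5,-33.4,40,0,-489,-648,38,12.5,-33.4,40,0]' --newtons 60

```text
time: 1.6
ee_pos: [0.4275, -0.1272, 0.2337]
orientation: [1.173, 2.311, -0.363]
ft_force: [0.8, -0.7, 0.7]
opening: 0.0856
finger_force: 0.0
```

```bash
python3 - <<'E'
from h import *
from cell import manip
o=manip.get_obs();print(o["joints"].round(2))
print(rows(o,*pose(-56,35,[.4755,-.294,.132],.10)))
E
```

```text
[-0.22  0.08  2.1  -0.7   0.62 -0.35]
([-76.4, -57.3, 69.6], [1.0, -1.1, 1.9])
```

Emit:
carry_out --motion '[-76,-57,70,1,-1,2,0,-76,-57,70,1,-1,2,0,-76,-57,70,1,-1,2,0,-76,-57,70,1,-1,2,0]'

```text
time: 2.1
ee_pos: [0.4419, -0.2414, 0.2177]
orientation: [1.209, 2.28, -0.379]
ft_force: [-0.7, 0.8, -0.4]
opening: 0.0854
finger_force: 0.0
```

```bash
python3 - <<'E'
from h import *
from cell import manip
s=manip.snapshot("wrist");np.savez("pics/w1.npz",**s);cv2.imwrite("pics/w1.png",s["pixels"][:,:,::-1])
o=manip.get_obs();print(o["ee_pos"],o["joints"].round(2))
print(rows(o,*pose(-56,35,[.4755,-.294,.132],.10)))
E
```

```text
[ 0.44218743 -0.24072139  0.21796457] [-0.5   0.17  2.06 -0.64  0.45 -0.58]
([-2.1, -2.2, 0.4], [0.1, -0.3, 0.2])
```

View pics/w1.png

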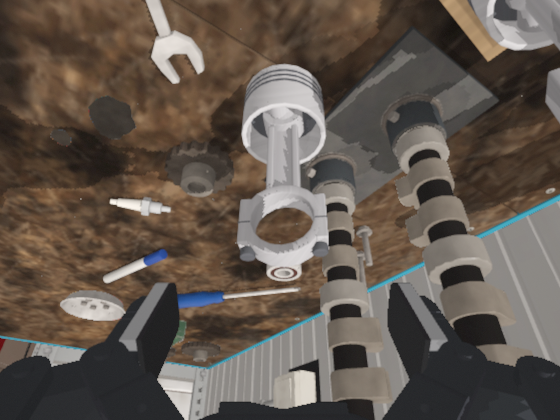

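```bash
python3 - <<'E'
from h import *
S,T,W=load("scene0"),load("top0"),load("w1")
A=tri((S,(327.4,197)),(T,(352.4,214)),(W,(320,250)));B=tri((S,(347.4,198)),(T,(365,230)),(W,(248,254)))
print(A,B)
for z in(.149,.152):
    a=plane(W,(320,250),z);b=plane(W,(248,254),z);print((a+b)/2,np.linalg.norm(a-b),np.degrees(np.arctan2(*(a-b)[1::-1])))
# bore rim centre on near face & cup rim ellipse
print("eye",plane(W,(284,224),.132),"proj model eye",proj(W,[.4755,-.294,.132]))
for p in [(.4755,-.294,.05)]:print(proj(W,p))
g=cv2.cvtColor(W["pixels"],cv2.COLOR_RGB2HSV);m=((g[...,1]<50)&(g[...,2]>120)).astype(np.uint8)
for v in (150,160,170,205,215,225,235,245):
    c=np.flatnonzero(m[v,225:340])+225;print(v,c.min(),c.max())
E
```

```text
(array([ 0.4938, -0.2796,  0.1522]), array([0.0029, 0.0011, 0.002 ])) (array([ 0.4577, -0.3066,  0.1552]), array([0.0028, 0.0006, 0.0023]))
[ 0.48257678 -0.30022594  0.149     ] 0.04655642529112712 40.46039542780215
[ 0.4796703  -0.29594525  0.152     ] 0.04538474444399116 40.460395427802126
eye [ 0.47880207 -0.29428635  0.132     ] proj model eye [280.  222.2]
[280.6 136.1]
150 247 320
160 259 310
170 266 314
205 240 325
215 239 339
225 238 339
235 238 328
245 238 339
```

```bash
python3 - <<'E'
from h import *
from cell import manip
o=manip.get_obs();E=[.478,-.294,.132]
for b in(.10,.07,.04,.02,.003):print(b,rows(o,*pose(-51,35,E,b)))
E
```

```text
0.1 ([-3.5, -5.4, 1.3], [-2.8, -0.3, -3.9])
0.07 ([-3.5, -4.0, 31.3], [-2.8, -0.3, -3.9])
0.04 ([-3.6, -2.5, 61.3], [-2.8, -0.3, -3.9])
0.02 ([-3.7, -1.6, 81.3], [-2.8, -0.3, -3.9])
0.003 ([-3.7, -0.7, 98.2], [-2.8, -0.3, -3.9])
```

Emit:
carry_out --motion '[-3.5,-5.4,1.3,-2.8,-0.3,-3.9,0,-3.5,-5.4,1.3,-2.8,-0.3,-3.9,0,-3.5,-4,31,-2.8,-0.3,-3.9,0,-3.6,-2.5,61,-2.8,-0.3,-3.9,0,-3.7,-1.6,81,-2.8,-0.3,-3.9,0,-3.7,-0.7,92,-2.8,-0.3,-3.9,0,-3.7,-0.7,98,-2.8,-0.3,-3.9,0,-3.7,-0.7,98,-2.8,-0.3,-3.9,0,-3.7,-0.7,98,-2.8,-0.3,-3.9,0]'

```text
time: 3.28
ee_pos: [0.4835, -0.286, 0.1529]
orientation: [1.123, 2.331, -0.368]
ft_force: [-0.6, 0.1, -0.5]
opening: 0.0856
finger_force: 0.0
```

```bash
python3 - <<'E'
from h import *
from cell import manip
s=manip.snapshot("wrist");np.savez("pics/w2.npz",**s);cv2.imwrite("pics/w2.png",s["pixels"][:,:,::-1])
o=manip.get_obs();print(o["ee_pos"],o["ft_force"],proj(s,[.478,-.294,.132]))
print(rows(o,*pose(-51,35,[.478,-.294,.132],.003)))
E
```

```text
[ 0.4835127  -0.28607702  0.15290343] [ 0.68136871  0.88695467 -0.44682853] [260.9 268.7]
([9.6, -9.1, 10.0], [-1.2, -0.8, -0.0])
```

View pics/w2.png

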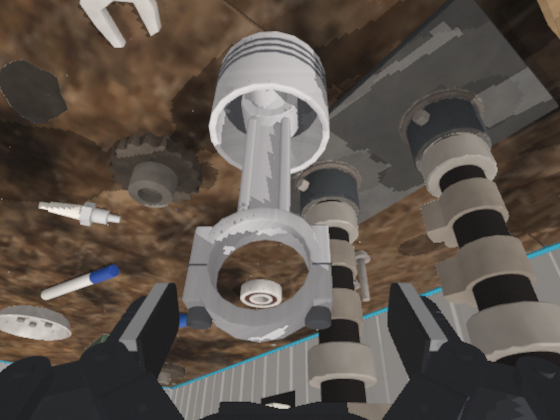

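```bash
python3 - <<'E'
from cell import manip
o=manip.get_obs();print(o["joints"].round(3),o["qvel"].round(3))
E
```

```text
[-0.568  0.361  2.011 -0.789  0.283 -0.531] [-0.002 -0.    -0.004 -0.002  0.    -0.001]
```

```bash
python3 - <<'E'
from h import *
from cell import manip
o=manip.get_obs();E=[.478,-.294,.132]
for b in(.04,.02,.004):print(b,rows(o,*pose(-51,28,E,b)))
E
```

```text
0.04 ([4.5, -9.9, -26.7], [-1.2, 6.2, -0.1])
0.02 ([6.7, -9.4, -6.8], [-1.2, 6.2, -0.1])
0.004 ([8.4, -9.1, 9.1], [-1.2, 6.2, -0.1])
```

Emit:
carry_out --motion '[4.5,-9.9,-26.7,-1.2,6.2,-0.1,0,4.5,-9.9,-26.7,-1.2,6.2,-0.1,0,4.5,-9.9,-26.7,-1.2,6.2,-0.1,0,4.5,-9.9,-26.7,-1.2,6.2,-0.1,0]'

```text
time: 3.82
ee_pos: [0.4643, -0.2776, 0.172]
orientation: [1.157, 2.424, -0.291]
ft_force: [0.9, -0.9, -0.1]
opening: 0.0854
finger_force: 0.0
```

```bash
python3 - <<'E'
from h import *
from cell import manip
o=manip.get_obs();E=[.478,-.294,.132];print(o["joints"].round(3))
for b in(.04,.02,.004):print(b,rows(o,*pose(-51,28,E,b)))
E
```

```text
[-0.61   0.299  1.972 -0.33   0.419 -1.018]
0.04 ([-0.1, 0.4, -0.6], [-0.1, 0.0, -0.0])
0.02 ([-0.1, 0.4, 19.4], [-0.1, 0.0, -0.0])
0.004 ([-0.1, 0.4, 35.4], [-0.1, 0.0, -0.0])
```

```bash
python3 - <<'E'
from h import *
from cell import manip
o=manip.get_obs();E=[.478,-.294,.132]
for b in(.04,.004):print(b,rows(o,*pose(-51,30,E,b)))
E
```

```text
0.04 ([1.5, 0.4, -0.6], [-0.1, -2.0, -0.0])
0.004 ([0.3, 0.4, 35.4], [-0.1, -2.0, -0.0])
```

Emit:
carry_out --motion '[1.5,0.4,0,0,-2,0,0,1,0.4,15,0,-2,0,0,0.6,0.4,28,0,-2,0,0,0.3,0.4,35,0,-2,0,0,0.3,0.4,35,0,-2,0,0,0.3,0.4,35,0,-2,0,0]'

```text
time: 4.58
ee_pos: [0.475, -0.2899, 0.1412]
orientation: [1.143, 2.394, -0.307]
ft_force: [-0.4, -0.2, 0.4]
opening: 0.0856
finger_force: 0.0
```

```bash
python3 - <<'E'
from h import *
from cell import manip
s=manip.snapshot("wrist");np.savez("pics/w3.npz",**s);cv2.imwrite("pics/w3.png",s["pixels"][:,:,::-1])
o=manip.get_obs();E=[.478,-.294,.132];print(o["joints"].round(3),o["ft_force"],proj(s,E))
print(rows(o,*pose(-51,30,E,.004)))
E
```

```text
[-0.614  0.371  1.994 -0.479  0.302 -0.869] [ 0.06280513 -0.07047728 -0.34320863] [281.6 299.3]
([0.3, -0.4, 0.7], [-0.0, 0.0, -0.0])
```

View pics/w3.png

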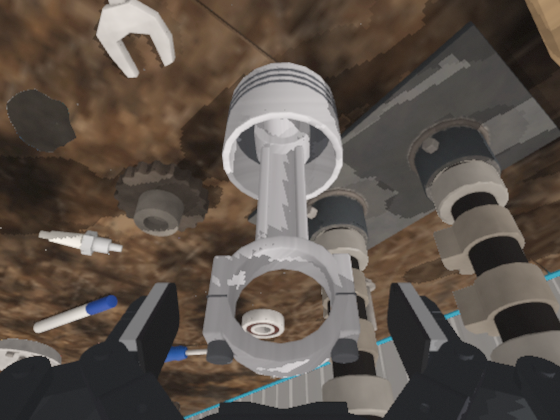

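Emit:
carry_out --motion '[0,0,0,0,0,0,1,0,0,0,0,0,0,1,0,0,0,0,0,0,1,0,0,0,0,0,0,1,0,0,0,0,0,0,1,0,0,0,0,0,0,1]' --newtons 70

```text
time: 5.38
ee_pos: [0.4755, -0.2902, 0.1419]
orientation: [1.142, 2.392, -0.307]
ft_force: [-0.8, -1.4, 5.6]
opening: 0.0547
finger_force: 74.6
```

```bash
python3 - <<'E'
from h import *
from cell import manip
s=manip.snapshot("wrist");np.savez("pics/w4.npz",**s);cv2.imwrite("pics/w4.png",s["pixels"][:,:,::-1])
o=manip.get_obs();print(o["opening"],o["finger_force"],o["ft_force"])
R=Ro.from_rotvec(o["orientation"]).as_matrix();print("tool axes\n",R.round(3))
print("lift 60mm in tool:",R.T@[0,0,60], "back+up", R.T@[-40,50,150])
E
```

```text
0.05477567181815428 74.59970924453842 [-0.57565883 -1.04705742  6.05002662]
tool axes
 [[-0.544  0.777  0.315]
 [ 0.673  0.629 -0.39 ]
 [-0.501 -0.    -0.865]]
lift 60mm in tool: [-3.00846535e+01 -8.39585251e-03 -5.19125568e+01] back+up [ -19.81210356    0.33793862 -161.88689369]
```

Emit:
carry_out --motion '[-5,0,-8.7,0,0,0,1,-15,0,-26,0,0,0,1,-30,0,-52,0,0,0,1,-45,0,-78,0,0,0,1,-57,0,-99,0,0,0,1,-60,0,-104,0,0,0,1,-60,0,-104,0,0,0,1,-60,0,-104,0,0,0,1]'

```text
time: 6.42
ee_pos: [0.4743, -0.2892, 0.2593]
orientation: [1.144, 2.397, -0.306]
ft_force: [0.3, 0.6, -3.1]
opening: 0.055
finger_force: 74.8
```

```bash
python3 - <<'E'
from h import *
from cell import manip
for n in("wrist","scene","top"):
    s=manip.snapshot(n);np.savez(f"pics/{n}5.npz",**s);cv2.imwrite(f"pics/{n}5.png",s["pixels"][:,:,::-1])
    print(n,proj(s,[.478,-.294,.252]))
fs=[]
o=manip.get_obs();print(o["ee_pos"],o["ft_force"],o["moment"],o["joints"].round(2))
w=cv2.imread("pics/wrist5.png");c=cv2.imread("pics/scene5.png");t=cv2.imread("pics/top5.png")
r=lambda im:cv2.resize(im,(400,300),interpolation=cv2.INTER_CUBIC)
cv2.imwrite("pics/m5.png",np.vstack([np.hstack([r(w),r(c[110:215,260:400])]),np.hstack([r(t[150:255,290:430]),r(t[110:185,130:230])])]))
E
```

```text
wrist [282.  304.7]
scene [341.3 164.3]
top [367.3 216. ]
[ 0.47473707 -0.28946899  0.26005257] [ 0.48942339  0.59142195 -2.60532709] [0.46286199 0.36850868 0.01408086] [-0.61  0.19  1.84 -0.24  0.62 -1.14]
```

View pics/m5.png

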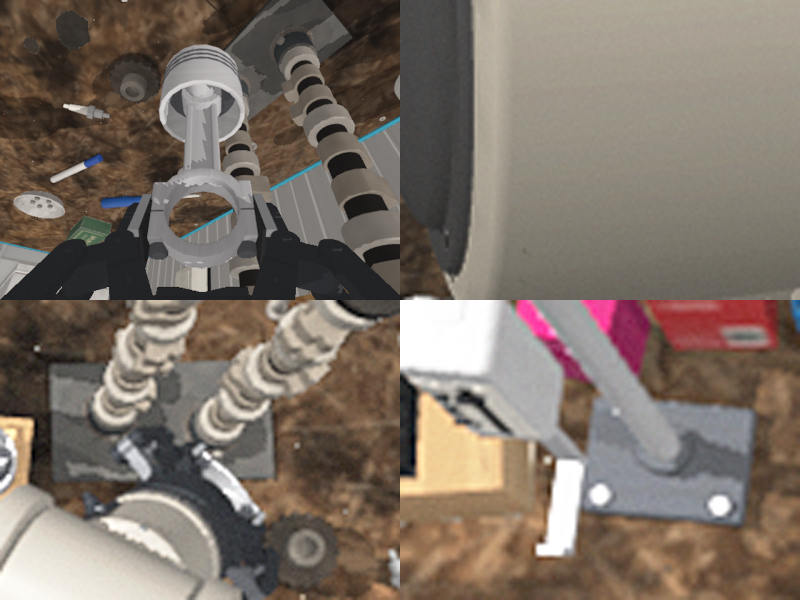

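```bash
python3 - <<'E'
from h import *
T=load("top5")
q=[plane(T,p,.012) for p in((178.3,135),(218.75,137),(215,165.75),(175.75,163.25))]
q=np.array(q);print(q.round(4),q.mean(0).round(4));print([np.linalg.norm(q[i]-q[i-1]).round(4) for i in range(4)])
e=lambda d:np.degrees(np.arctan2(d[1],d[0])).round(1)
print("x-dir",e(q[0]-q[3]),e(q[1]-q[2]),"y-dir",e(q[0]-q[1])-90,e(q[3]-q[2])-90)
g=cv2.cvtColor(T["pixels"],cv2.COLOR_RGB2GRAY)
for v in range(148,176,2):
    c=np.flatnonzero(g[v,158:182]>200)+158;print(v,c.min() if len(c) else 0,c.max() if len(c) else 0,end="; ")
# tip top front / back of strap
print()
for v,u,z in((160,170.5,.22),(152,171.5,.22),(172,169.5,.22),(170,169.5,.234)):print(v,plane(T,(u,v),z).round(4))
E
```

```text
[[0.7332 0.1553 0.012 ]
 [0.7257 0.0468 0.012 ]
 [0.6469 0.056  0.012 ]
 [0.6555 0.1603 0.012 ]] [0.6903 0.1046 0.012 ]
[np.float64(0.0778), np.float64(0.1088), np.float64(0.0793), np.float64(0.1046)]
x-dir -3.7 -6.7 y-dir -3.9000000000000057 -4.700000000000003
148 0 0; 150 169 174; 152 169 175; 154 169 175; 156 168 180; 158 168 181; 160 168 180; 162 168 173; 164 167 173; 166 167 173; 168 167 173; 170 167 172; 172 164 170; 174 0 0; 
160 [0.6096 0.1164 0.22  ]
152 [0.6273 0.1147 0.22  ]
172 [0.5833 0.1178 0.22  ]
170 [0.5843 0.114  0.234 ]
```

```bash
python3 - <<'E'
from h import *
from cell import manip
T,S=load("top0"),load("scene0")
print([plane(T,(u,232),.1).round(3) for u in(100,200,235)],plane(T,(248,298),.1).round(3))
print("head corner/boss tri",tri((S,(262,300)),(T,(232,236))),tri((S,(172,357)),(T,(140,254))))
o=manip.get_obs()
# route
for phi,P in((-45,[.42,-.20,.30]),(-25,[.43,-.05,.31]),(-5,[.525,.12,.27])):
    print(rows(o,*pose(phi,30,P,.004)))
E
```

```text
[array([0.468, 0.313, 0.1  ]), array([0.464, 0.075, 0.1  ]), array([ 0.463, -0.008,  0.1  ])] [ 0.309 -0.039  0.1  ]
head corner/boss tri (array([ 0.4418, -0.0079,  0.0707]), array([0.0174, 0.0174])) (array([0.4115, 0.1945, 0.159 ]), array([0.0013, 0.0013]))
([70.3, 13.1, -96.4], [-3.1, -0.1, -5.2])
([160.5, 113.6, -159.9], [-13.0, -0.1, -22.5])
([242.2, 293.0, -161.0], [-23.0, -0.1, -39.9])
```

Emit:
carry_out --motion '[20,4,-30,-1,0,-2,1,47,9,-65,-2,0,-4,1,75,20,-100,-4,0,-7,1,97,45,-115,-6,0,-12,1,120,70,-130,-8,0,-16,1,145,95,-150,-11,0,-20,1,165,125,-160,-14,0,-24,1,180,160,-160,-16,0,-28,1,200,200,-160,-18,0,-32,1,220,242,-160,-20,0,-36,1,236,278,-161,-22,0,-39,1,242,293,-161,-23,0,-40,1]'

```text
time: 8.07
ee_pos: [0.5207, 0.1215, 0.2784]
orientation: [0.108, 2.619, -0.031]
ft_force: [-0.2, -0.7, -3.3]
opening: 0.0548
finger_force: 76.0
```

Emit:
carry_out --motion '[0,0,0,0,0,0,1,0,0,0,0,0,0,1]'

```text
time: 8.32
ee_pos: [0.52, 0.1193, 0.2795]
orientation: [0.113, 2.617, -0.033]
ft_force: [-1.1, -0.9, -3.5]
opening: 0.0551
finger_force: 75.9
```

```bash
python3 - <<'E'
from h import *
from cell import manip
o=manip.get_obs();print(o["ee_pos"],o["ft_force"],o["joints"].round(2),rows(o,*pose(-5,30,[.525,.12,.27],.004)))
for n in("wrist","scene","top"):
    s=manip.snapshot(n);np.savez(f"pics/{n}6.npz",**s);cv2.imwrite(f"pics/{n}6.png",s["pixels"][:,:,::-1])
    print(n,"seat",proj(s,[.606,.113,.22]),"eye",proj(s,[.525,.12,.27]))
r=lambda im:cv2.resize(im,(400,300),interpolation=cv2.INTER_CUBIC)
w=cv2.imread("pics/wrist6.png");c=cv2.imread("pics/scene6.png");t=cv2.imread("pics/top6.png")
cv2.imwrite("pics/m6.png",np.vstack([np.hstack([r(w),r(c[190:295,80:220])]),np.hstack([r(w[210:420,140:420]),r(t[110:215,110:250])])]))
E
```

```text
[0.51996788 0.11929773 0.27953313] [-1.1084643  -0.92118302 -3.4890836 ] [ 0.15  0.13  1.86 -0.19  0.65 -1.22] ([0.5, 1.1, 0.7], [-0.1, -0.1, 0.1])
wrist seat [286.1 289. ] eye [287.6 298.6]
scene seat [146.2 240.1] eye [159.6 252.4]
top seat [172.  161.6] eye [160.8 194.9]
```

View pics/m6.png

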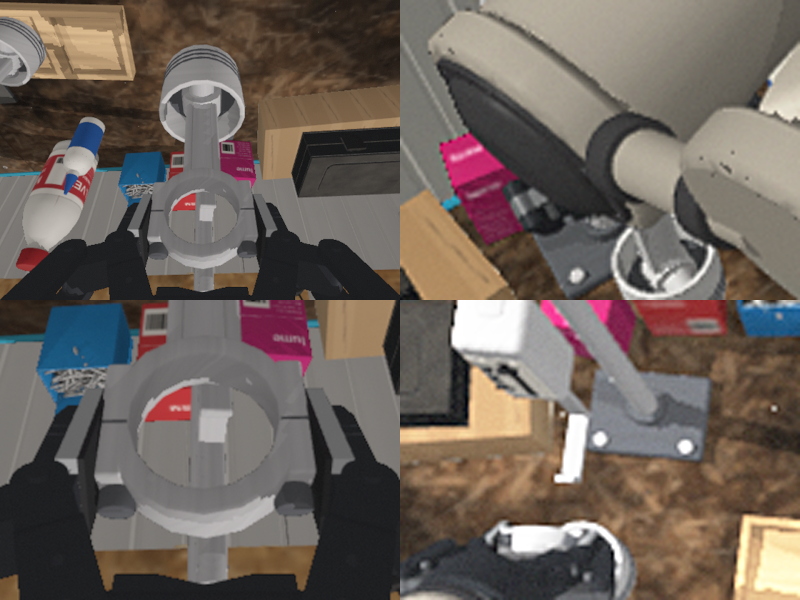

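```bash
python3 - <<'E'
from h import *
W=load("wrist6")
def px(u,v,X):
    c,d=ray(W,(u,v));return c+d*(X-c[0])/d[0]
f=lambda a,b:(140+a/1.4286,210+(b-300)/1.4286)
for a,b in((199,425),(231,425),(215,409),(215,442)):print(px(*f(a,b),.574).round(4))
for a,b in((135,425),(275,425),(205,368),(205,495)):print("bore",px(*f(a,b),.516).round(4))
for a,b in((80,440),(330,440)):print("pad",px(*f(a,b),.515).round(4))
print(-W["R"].T@W["t"])
E
```

```text
[0.574  0.1117 0.2431]
[0.574  0.1241 0.2437]
[0.574  0.118  0.2364]
[0.574  0.1179 0.2505]
bore [0.516  0.1004 0.2734]
bore [0.516  0.1374 0.2751]
bore [0.516  0.1191 0.2562]
bore [0.516  0.1192 0.2928]
pad [0.515  0.0863 0.2777]
pad [0.515  0.1507 0.2803]
[0.39094736 0.13006683 0.34117446]
```

```bash
python3 - <<'E'
from h import *
from cell import manip
o=manip.get_obs()
y=lambda x:.116-.082*(x-.606)
for x,z in((.53,.245),(.535,.223),(.57,.223),(.604,.223)):print(rows(o,*pose(-5,30,[x,y(x),z],.004)))
E
```

```text
([9.2, 3.8, 25.0], [-0.1, -0.0, 0.1])
([15.8, 3.8, 46.6], [-0.1, -0.0, 0.1])
([-14.6, 4.0, 64.1], [-0.1, -0.0, 0.1])
([-44.1, 4.2, 81.2], [-0.1, -0.0, 0.1])
```

Emit:
carry_out --motion '[9,3.8,25,0,0,0,1,15.8,3.8,46.6,0,0,0,1,15.8,3.8,46.6,0,0,0,1,15.8,3.8,46.6,0,0,0,1]'

```text
time: 8.98
ee_pos: [0.5306, 0.1228, 0.2324]
orientation: [0.112, 2.616, -0.032]
ft_force: [0.6, 0.2, -4.0]
opening: 0.0552
finger_force: 76.2
```

```bash
python3 - <<'E'
from h import *
from cell import manip
o=manip.get_obs();print(o["ee_pos"],o["ft_force"],o["joints"].round(2))
y=lambda x:.116-.082*(x-.606)
for x,z in((.535,.223),(.57,.223),(.604,.223),(.604,.206)):print(rows(o,*pose(-5,30,[x,y(x),z],.004)))
s=manip.snapshot("wrist");np.savez("pics/w7.npz",**s)
cv2.imwrite("pics/w7.png",cv2.resize(s["pixels"][200:380,160:400,::-1],(800,600),interpolation=cv2.INTER_CUBIC))
E
```

```text
[0.53062893 0.12279965 0.23235535] [ 0.57371091  0.19935643 -4.00353688] [ 0.15  0.2   1.91 -0.24  0.53 -1.16]
([0.8, -0.6, 0.3], [-0.0, 0.0, 0.1])
([-29.6, -0.5, 17.9], [-0.0, 0.0, 0.1])
([-59.1, -0.3, 35.0], [-0.0, 0.0, 0.1])
([-50.6, -0.3, 49.7], [-0.0, 0.0, 0.1])
```

View pics/w7.png

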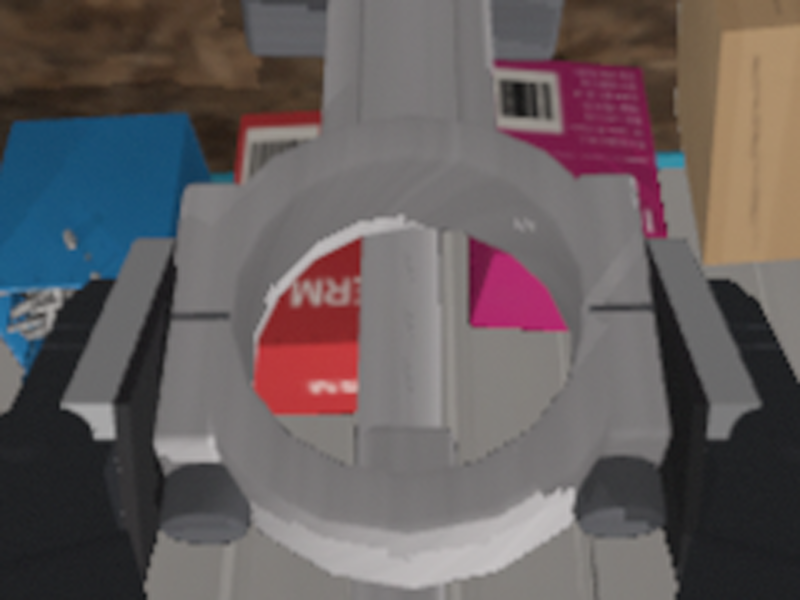

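```bash
python3 - <<'E'
from h import *
W=load("w7")
def px(u,v,X):
    c,d=ray(W,(u,v));return (c+d*(X-c[0])/d[0]).round(4)
f=lambda a,b:(160+a*.3,200+b*.3)
for a,b in((358,440),(455,440),(406,427),(406,462),(440,300),(358,300)):print(a,b,px(*f(a,b),.574),px(*f(a,b),.69),plane(W,f(a,b),.22).round(4))
for X in([.574,.1187,.216],[.574,.1187,.234],[.584,.118,.22],[.629,.114,.22],[.535,.1218,.223]):
    p=proj(W,X);print(X,((p-[160,200])/.3).round())
E
```

```text
358 440 [0.574  0.1107 0.2201] [0.69   0.0954 0.1706] [0.5742 0.1107 0.22  ]
455 440 [0.574  0.1249 0.2206] [0.69   0.1192 0.1714] [0.5754 0.1249 0.22  ]
406 427 [0.574  0.1178 0.2184] [0.69   0.1072 0.1677] [0.5703 0.1181 0.22  ]
406 462 [0.574  0.1178 0.2236] [0.69   0.1072 0.1764] [0.5829 0.117  0.22  ]
440 300 [0.574  0.1231 0.1977] [0.69   0.1161 0.1332] [0.534  0.1255 0.22  ]
358 300 [0.574  0.11   0.1971] [0.69   0.0943 0.1322] [0.5332 0.1156 0.22  ]
[0.574, 0.1187, 0.216] [412. 411.]
[0.574, 0.1187, 0.234] [412. 535.]
[0.584, 0.118, 0.22] [413. 465.]
[0.629, 0.114, 0.22] [412. 564.]
[0.535, 0.1218, 0.223] [410. 328.]
```

Emit:
carry_out --motion '[-10,-0.8,6,0,0,0,1,-20,-0.9,12,0,0,0,1,-30,-1,18,0,0,0,1,-40,-1.1,24,0,0,0,1,-50,-1.2,30,0,0,0,1,-59,-1.3,35,0,0,0,1,-59,-1.3,35,0,0,0,1,-59,-1.3,35,0,0,0,1]'

```text
time: 10.02
ee_pos: [0.5981, 0.1159, 0.2301]
orientation: [0.111, 2.618, -0.032]
ft_force: [-0.0, 0.1, -4.2]
opening: 0.0552
finger_force: 76.0
```

```bash
python3 - <<'E'
from h import *
from cell import manip
o=manip.get_obs();print(o["ee_pos"],o["ft_force"],o["moment"],o["joints"].round(2))
for x,z in((.604,.223),(.604,.206)):print(rows(o,*pose(-5,30,[x,.115,z],.004)))
for n in("wrist","top"):
    s=manip.snapshot(n);np.savez(f"pics/{n}8.npz",**s);cv2.imwrite(f"pics/{n}8.png",s["pixels"][:,:,::-1])
w=cv2.imread("pics/wrist8.png");t=cv2.imread("pics/top8.png")
r=lambda im:cv2.resize(im,(400,300),interpolation=cv2.INTER_CUBIC)
cv2.imwrite("pics/m8.png",np.hstack([r(w[200:380,160:400]),r(t[120:195,130:230])]))
E
```

```text
[0.59813994 0.11590353 0.2300949 ] [-0.02820878  0.11273353 -4.24364455] [ 0.0236807   0.49002465 -0.06437586] [ 0.11  0.31  1.76 -0.19  0.56 -1.24]
([-1.6, -0.4, -0.9], [-0.0, -0.1, 0.1])
([6.9, -0.4, 13.8], [-0.0, -0.1, 0.1])
```

View pics/m8.png

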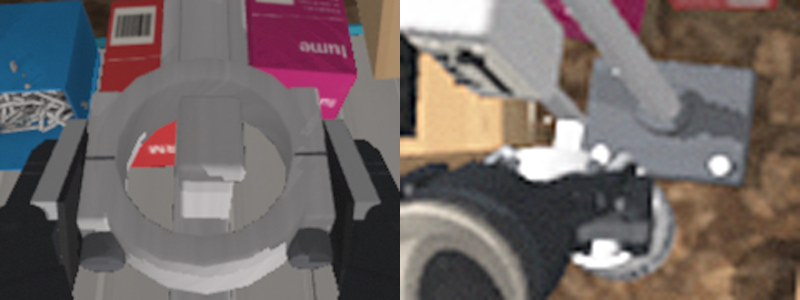

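Emit:
carry_out --motion '[0.5,-0.4,3,0,0,0,1,3,-0.4,7,0,0,0,1,5,-0.4,11,0,0,0,1,6.9,-0.4,13.8,0,0,0,1,7.7,-0.4,15.1,0,0,0,1,8.4,-0.4,16.4,0,0,0,1,9.1,-0.4,17.7,0,0,0,1,9.8,-0.4,19,0,0,0,1,10.5,-0.4,20.2,0,0,0,1,11.2,-0.4,21.4,0,0,0,1,11.2,-0.4,21.4,0,0,0,1]'

```text
time: 11.5
ee_pos: [0.5995, 0.1154, 0.2063]
orientation: [0.111, 2.617, -0.032]
ft_force: [-0.1, 0.8, -1.6]
opening: 0.0546
finger_force: 76.0
```

```bash
cat > chk.py <<'E'
from h import *
from cell import manip
f=[]
for i in range(4):
    manip.snapshot("wrist");o=manip.get_obs();f.append(o["ft_force"])
print("F",np.mean(f,0).round(2),"ee",o["ee_pos"].round(4),o["opening"],o["time"])
R=Ro.from_rotvec(o["orientation"]).as_matrix();print("eye",(o["ee_pos"]+R[:,2]*.010).round(4),"down",(-R[2]).round(3),o["joints"].round(2))
E
python3 chk.py
```

```text
F [ 0.41  0.68 -2.44] ee [0.5995 0.1154 0.2064] 0.05485448224669027 11.7
eye [0.6045 0.1149 0.1977] down [0.499 0.002 0.866] [ 0.11  0.35  1.79 -0.21  0.5  -1.22]
```

Emit:
carry_out --motion '[0.5,0,0.87,0,0,0,1,1,0,1.7,0,0,0,1,1.5,0,2.6,0,0,0,1,2,0,3.5,0,0,0,1,2.5,0,4.3,0,0,0,1,3,0,5.2,0,0,0,1,3.5,0,6.1,0,0,0,1,4,0,6.9,0,0,0,1,4.5,0,7.8,0,0,0,1,5,0,8.7,0,0,0,1,5,0,8.7,0,0,0,1]'

```text
time: 13.08
ee_pos: [0.5995, 0.1154, 0.1962]
orientation: [0.111, 2.617, -0.032]
ft_force: [0.0, 1.0, 0.3]
opening: 0.0546
finger_force: 76.3
```

```bash
python3 chk.py
```

```text
F [ 0.41  0.87 -0.43] ee [0.5995 0.1154 0.1963] 0.05496095778495316 13.275
eye [0.6045 0.1149 0.1876] down [0.499 0.001 0.866] [ 0.11  0.36  1.8  -0.22  0.47 -1.21]
```

Emit:
carry_out --motion '[0.4,0.5,0.7,0,0,0,1,0.4,0.8,0.7,0,0,0,1,0.4,0.8,0.7,0,0,0,1]' --newtons 20

```text
time: 13.65
ee_pos: [0.5995, 0.1161, 0.1954]
orientation: [0.111, 2.617, -0.032]
ft_force: [0.9, -0.3, -0.2]
opening: 0.0548
finger_force: 76.3
```

```bash
python3 chk.py
```

```text
F [ 0.55 -0.27  0.46] ee [0.5995 0.1161 0.1954] 0.0550190706371743 13.85
eye [0.6045 0.1156 0.1867] down [0.499 0.002 0.867] [ 0.11  0.36  1.8  -0.22  0.47 -1.2 ]
```

Load transferred (force about zero). Open gently.

Emit:
carry_out --motion '[0,0,0,0,0,0,0.33,0,0,0,0,0,0,0.3,0,0,0,0,0,0,0.25,0,0,0,0,0,0,0.2,0,0,0,0,0,0,0.15,0,0,0,0,0,0,0.1,0,0,0,0,0,0,0.05,0,0,0,0,0,0,0,0,0,0,0,0,0,0]'

```text
time: 14.98
ee_pos: [0.5995, 0.1161, 0.1953]
orientation: [0.111, 2.617, -0.032]
ft_force: [0.1, 0.2, -0.5]
opening: 0.0855
finger_force: 0.0
```

```bash
cat > eye.py <<'E'
from h import *
from cell import manip
import sys
# wrist view: left/right outer edges of the eye's light-grey flats & bolts, bore; motion between frames
prev=None
for i in range(int(sys.argv[1])):
    s=manip.snapshot("wrist");g=cv2.cvtColor(s["pixels"],cv2.COLOR_RGB2GRAY).astype(np.float32)
    if prev is not None: print("diff",np.abs(g-prev)[60:330,190:380].mean().round(2),end=" ")
    prev=g
print();np.savez("pics/e.npz",**s);o=manip.get_obs();print(o["time"],o["opening"],o["ft_force"].round(1))
E
python3 eye.py 3; python3 - <<'E'
import sys;sys.path.insert(0,".")
from h import *
a=dict(np.load("pics/e.npz"));b=load("/../wrist8") if 0 else dict(np.load("pics/wrist8.npz"))
G=lambda s:cv2.cvtColor(s["pixels"],cv2.COLOR_RGB2GRAY)
# where did the eye+rod patch of the gripped view go?
for n,(u0,u1,v0,v1) in dict(crown=(215,345,55,190),eye=(205,355,240,370)).items():
    r=cv2.matchTemplate(G(a),G(b)[v0:v1,u0:u1],cv2.TM_CCOEFF_NORMED);_,m,_,l=cv2.minMaxLoc(r);print(n,m,l[0]-u0,l[1]-v0)
E
```

```text
diff 1.81 diff 2.08 
15.125 0.0851529895251556 [-1.2 -0.2  0.1]
crown 0.9653912782669067 1 0
eye 0.548684298992157 0 2
```

Emit:
carry_out --motion '[0,0,0,0,0,0,0,0,0,0,0,0,0,0,0,0,0,0,0,0,0,0,0,0,0,0,0,0,0,0,0,0,0,0,0,0,0,0,0,0,0,0,0,0,0,0,0,0,0,0,0,0,0,0,0,0,0,0,0,0,0,0,0,0,0,0,0,0,0,0,0,0,0,0,0,0,0,0,0,0,0,0,0,0]'

```text
time: 16.62
ee_pos: [0.5995, 0.1161, 0.1954]
orientation: [0.111, 2.617, -0.032]
ft_force: [-0.1, 0.2, -0.4]
opening: 0.0852
finger_force: 0.0
```

```bash
cat > trk.py <<'E'
from h import *
from cell import manip
import sys
b=dict(np.load("pics/wrist8.npz"));G=lambda s:cv2.cvtColor(s["pixels"],cv2.COLOR_RGB2GRAY)
u0,u1,v0,v1=215,345,55,190;tm=G(b)[v0:v1,u0:u1];P=[]
for i in range(int(sys.argv[1])):
    s=manip.snapshot("wrist");r=cv2.matchTemplate(G(s),tm,cv2.TM_CCOEFF_NORMED);_,m,_,l=cv2.minMaxLoc(r)
    x,y=l;q=lambda a,b,c:(a-c)/(2*(a-2*b+c))
    P.append([x-u0+q(r[y,x-1],r[y,x],r[y,x+1]),y-v0+q(r[y-1,x],r[y,x],r[y+1,x])])
print(np.round(P,2).tolist(),manip.get_obs()["time"])
E
python3 trk.py 16
```

```text
[[2.259999990463257, 1.3899999856948853], [2.3299999237060547, 1.5099999904632568], [2.240000009536743, 1.3899999856948853], [2.009999990463257, 1.090000033378601], [1.7000000476837158, 0.7200000286102295], [1.340000033378601, 0.28999999165534973], [1.090000033378601, 0.009999999776482582], [1.0199999809265137, -0.09000000357627869], [1.100000023841858, 0.009999999776482582], [1.350000023841858, 0.27000001072883606], [1.7000000476837158, 0.699999988079071], [1.9900000095367432, 1.0299999713897705], [2.190000057220459, 1.309999942779541], [2.2699999809265137, 1.409999966621399], [2.180000066757202, 1.3200000524520874], [2.0, 1.0700000524520874]] 17.425
```

Emit:
carry_out --motion '[0,0,0,0,0,0,0,0,0,0,0,0,0,0,0,0,0,0,0,0,0,0,0,0,0,0,0,0,0,0,0,0,0,0,0,0,0,0,0,0,0,0,0,0,0,0,0,0,0,0,0,0,0,0,0,0,0,0,0,0,0,0,0,0,0,0,0,0,0,0,0,0,0,0,0,0,0,0,0,0,0,0,0,0]'

```text
time: 18.92
ee_pos: [0.5995, 0.1161, 0.1954]
orientation: [0.111, 2.617, -0.032]
ft_force: [0.0, 0.1, 0.4]
opening: 0.0856
finger_force: 0.0
```

Emit:
carry_out --motion '[0,0,0,0,0,0,0,0,0,0,0,0,0,0,0,0,0,0,0,0,0,0,0,0,0,0,0,0,0,0,0,0,0,0,0,0,0,0,0,0,0,0,0,0,0,0,0,0,0,0,0,0,0,0,0,0,0,0,0,0,0,0,0,0,0,0,0,0,0,0,0,0,0,0,0,0,0,0,0,0,0,0,0,0]'

```text
time: 20.42
ee_pos: [0.5995, 0.1162, 0.1954]
orientation: [0.111, 2.617, -0.032]
ft_force: [0.3, -1.0, 0.6]
opening: 0.0857
finger_force: 0.0
```

Emit:
carry_out --motion '[0,0,0,0,0,0,0,0,0,0,0,0,0,0,0,0,0,0,0,0,0,0,0,0,0,0,0,0,0,0,0,0,0,0,0,0,0,0,0,0,0,0,0,0,0,0,0,0,0,0,0,0,0,0,0,0,0,0,0,0,0,0,0,0,0,0,0,0,0,0,0,0,0,0,0,0,0,0,0,0,0,0,0,0]'

```text
time: 21.92
ee_pos: [0.5995, 0.1161, 0.1954]
orientation: [0.111, 2.617, -0.032]
ft_force: [-0.3, 0.5, 0.2]
opening: 0.0855
finger_force: 0.0
```

Emit:
carry_out --motion '[0,0,0,0,0,0,0,0,0,0,0,0,0,0,0,0,0,0,0,0,0,0,0,0,0,0,0,0,0,0,0,0,0,0,0,0,0,0,0,0,0,0,0,0,0,0,0,0,0,0,0,0,0,0,0,0,0,0,0,0,0,0,0,0,0,0,0,0,0,0,0,0,0,0,0,0,0,0,0,0,0,0,0,0]'

```text
time: 23.42
ee_pos: [0.5995, 0.1161, 0.1954]
orientation: [0.111, 2.617, -0.032]
ft_force: [-0.6, -0.1, -0.3]
opening: 0.0858
finger_force: 0.0
```

```bash
python3 trk.py 13
```

```text
[[1.75, 0.7799999713897705], [1.649999976158142, 0.6600000262260437], [1.5399999618530273, 0.5400000214576721], [1.4800000190734863, 0.46000000834465027], [1.4800000190734863, 0.46000000834465027], [1.5399999618530273, 0.5299999713897705], [1.649999976158142, 0.6399999856948853], [1.7400000095367432, 0.75], [1.8300000429153442, 0.8500000238418579], [1.8799999952316284, 0.8999999761581421], [1.8799999952316284, 0.9100000262260437], [1.840000033378601, 0.8600000143051147], [1.75, 0.7799999713897705]] 24.075
```

Emit:
carry_out --motion '[0,0,0,0,0,0,0,0,0,0,0,0,0,0,0,0,0,0,0,0,0,0,0,0,0,0,0,0,0,0,0,0,0,0,0,0,0,0,0,0,0,0,0,0,0,0,0,0,0,0,0,0,0,0,0,0,0,0,0,0,0,0,0,0,0,0,0,0,0,0]'

```text
time: 25.32
ee_pos: [0.5995, 0.1161, 0.1954]
orientation: [0.111, 2.617, -0.032]
ft_force: [0.5, 0.8, 1.2]
opening: 0.0852
finger_force: 0.0
```

Emit:
carry_out --motion '[0,0,0,0,0,0,0.2,0,0,0,0,0,0,0.3,0,0,0,0,0,0,0.4,0,0,0,0,0,0,1,0,0,0,0,0,0,1,0,0,0,0,0,0,1,0,0,0,0,0,0,1]' --newtons 70

```text
time: 26.2
ee_pos: [0.5995, 0.1162, 0.1954]
orientation: [0.111, 2.617, -0.032]
ft_force: [1.0, 0.5, -0.7]
opening: 0.0549
finger_force: 75.1
```

```bash
python3 chk.py; python3 trk.py 1;python3 - <<'E'
from h import *
from cell import manip
o=manip.get_obs();R=Ro.from_rotvec(o["orientation"]).as_matrix()
e=o["ee_pos"]+R[:,2]*.010
for d in((0,0,.036),(-.069,.0065,.036),(-.075,.0075,.09)):print((R.T@np.array(d)*1000).round(1))
E
```

```text
F [0.51 0.94 0.69] ee [0.5995 0.1162 0.1954] 0.05434681297841454 26.4
eye [0.6045 0.1157 0.1867] down [0.499 0.001 0.867] [ 0.11  0.36  1.8  -0.22  0.47 -1.2 ]
[[1.309999942779541, 0.5799999833106995]] 26.45
[-18.   -0.1 -31.2]
[ 42.1   0.5 -65.8]
[  20.4    1.  -115.6]
```

Emit:
carry_out --motion '[-1,0,-1.7,0,0,0,1,-2.5,0,-4.3,0,0,0,1,-4.5,0,-7.8,0,0,0,1,-6.5,0,-11.3,0,0,0,1,-8,0,-13.9,0,0,0,1,-9.5,0,-16.5,0,0,0,1,-11.5,0,-20,0,0,0,1,-14,0,-24.2,0,0,0,1,-16.5,0,-28.6,0,0,0,1,-18,0,-31.2,0,0,0,1,-18,0,-31.2,0,0,0,1]'

```text
time: 27.82
ee_pos: [0.5996, 0.1162, 0.2318]
orientation: [0.111, 2.617, -0.032]
ft_force: [-0.6, -0.3, -3.2]
opening: 0.055
finger_force: 74.8
```

```bash
python3 chk.py; python3 trk.py 1;python3 - <<'E'
from h import *
from cell import manip
o=manip.get_obs();R=Ro.from_rotvec(o["orientation"]).as_matrix()
for d in((-.069,.0065,.0),(-.075,.0075,.06)):print((R.T@np.array(d)*1000).round(1))
E
```

```text
F [-0.09  0.2  -3.94] ee [0.5994 0.1162 0.2311] 0.055023068379331894 28.025
eye [0.6044 0.1157 0.2225] down [0.499 0.002 0.867] [ 0.11  0.32  1.76 -0.19  0.57 -1.24]
[[1.25, 0.550000011920929]] 28.075
[ 60.1   0.6 -34.6]
[ 35.4   1.  -89.6]
```

Emit:
carry_out --motion '[10,0.1,-5.8,0,0,0,1,20,0.2,-11.5,0,0,0,1,30,0.3,-17.3,0,0,0,1,40,0.4,-23,0,0,0,1,50,0.5,-28.8,0,0,0,1,60,0.6,-34.6,0,0,0,1,55,0.7,-46,0,0,0,1,44,1,-72,0,0,0,1,35.4,1,-89.6,0,0,0,1,35.4,1,-89.6,0,0,0,1]'

```text
time: 29.32
ee_pos: [0.5257, 0.1239, 0.2941]
orientation: [0.111, 2.612, -0.03]
ft_force: [0.3, -1.1, -3.7]
opening: 0.0547
finger_force: 75.0
```

```bash
python3 chk.py; python3 - <<'E'
from h import *
from cell import manip
for n in("wrist","scene","top"):
    s=manip.snapshot(n);np.savez(f"pics/{n}9.npz",**s)
o=manip.get_obs()
for P in([.535,.06,.28],[.54,-.026,.22]):print(rows(o,*pose(-5,30,P,.004)))
# rack outline & pocket by wood colour in scene0/top0
for n in("scene0","top0","wrist9"):
    s=load(n);h=cv2.cvtColor(s["pixels"],cv2.COLOR_RGB2HSV)
    m=cv2.inRange(h,(12,60,130),(25,190,255));m=cv2.morphologyEx(m,cv2.MORPH_CLOSE,np.ones((5,5)))
    k,_,st,ce=cv2.connectedComponentsWithStats(m)
    cs,_=cv2.findContours(m,cv2.RETR_EXTERNAL,cv2.CHAIN_APPROX_NONE)
    for c in sorted(cs,key=cv2.contourArea)[-4:]:
        print(n,cv2.boundingRect(c),cv2.contourArea(c),cv2.approxPolyDP(c,4,True)[:,0].tolist() if cv2.contourArea(c)>800 else"")
E
```

```text
F [-0.57  0.07 -3.21] ee [0.5241 0.1236 0.2903] 0.05537218785539109 29.525
eye [0.529  0.1231 0.2816] down [0.497 0.002 0.868] [ 0.15  0.12  1.83 -0.19  0.69 -1.22]
([-8.6, -62.5, 7.2], [-0.0, -0.2, 0.2])
([10.6, -147.6, 65.5], [-0.0, -0.2, 0.2])
scene0 (302, 0, 128, 77) 4500.0 [[302, 76], [327, 64], [327, 29], [343, 28], [352, 34], [344, 47], [349, 54], [424, 17], [429, 0], [308, 0], [311, 48]]
scene0 (0, 256, 139, 141) 5576.0 [[134, 296], [124, 301], [112, 277], [89, 256], [71, 267], [90, 302], [0, 359], [0, 396], [67, 347], [88, 348], [109, 330], [123, 328], [132, 318], [123, 313], [138, 309]]
scene0 (0, 38, 101, 188) 8675.0 [[0, 38], [0, 87], [12, 93], [9, 103], [0, 102], [0, 164], [5, 165], [6, 154], [12, 157], [12, 166], [0, 177], [26, 205], [21, 210], [0, 192], [0, 225], [30, 210], [26, 196], [42, 186], [61, 197], [61, 205], [47, 218], [64, 205], [62, 194], [100, 176], [92, 148], [85, 142], [70, 145], [70, 135], [42, 82], [28, 80], [17, 53]]
scene0 (0, 0, 289, 163) 24189.0 [[0, 20], [25, 36], [37, 58], [78, 48], [107, 118], [103, 125], [108, 142], [118, 142], [128, 162], [150,
[... 1678 characters left out ...]
52, 45], [245, 47], [240, 39], [203, 38], [206, 18], [204, 27], [194, 19], [196, 31], [159, 32], [140, 0], [119, 0], [116, 6], [98, 0], [89, 3], [93, 14], [70, 14], [73, 20], [86, 17], [99, 24], [99, 51], [74, 36], [59, 37], [53, 20], [52, 26], [37, 26], [47, 30], [39, 40], [44, 48], [30, 45], [25, 51], [6, 39]]
wrist9 (293, 385, 9, 8) 13.0 
wrist9 (414, 412, 15, 8) 35.5 
wrist9 (363, 153, 197, 91) 4726.5 [[559, 153], [431, 166], [414, 162], [411, 168], [366, 172], [363, 243], [403, 240], [418, 174], [559, 166]]
wrist9 (0, 0, 187, 104) 13065.5 [[0, 0], [0, 14], [31, 21], [53, 38], [59, 51], [86, 56], [92, 75], [79, 76], [73, 59], [62, 57], [62, 71], [41, 99], [183, 102], [186, 91], [169, 0]]
```

```bash
python3 - <<'E'
from h import *
W,T,S=load("wrist9"),load("top0"),load("scene0")
print("W far +y corner",plane(W,(186,91),.022).round(4),plane(W,(183,102),0).round(4),"edge pt",plane(W,(169,0),.022).round(4), "far edge",plane(W,(41,99),0).round(4))
# scene corners from c1 view: front-left top (208,273)?  bright wood mask in local window
h=cv2.cvtColor(S["pixels"],cv2.COLOR_RGB2HSV);m=np.zeros(h.shape[:2],np.uint8);w=np.s_[235:305,200:300]
m[w]=cv2.inRange(h[w],(8,50,150),(30,255,255));m=cv2.morphologyEx(m,cv2.MORPH_OPEN,np.ones((3,3)))
c=max(cv2.findContours(m,0,cv2.CHAIN_APPROX_NONE)[0],key=cv2.contourArea);p=cv2.approxPolyDP(c,3,True)[:,0];print([(q.tolist(),plane(S,q,.022).round(4)[:2].tolist()) for q in p])
h=cv2.cvtColor(T["pixels"],cv2.COLOR_RGB2HSV);m[:]=0;w=np.s_[178:232,222:308]
m[w]=cv2.inRange(h[w],(8,50,150),(30,255,255))
c=max(cv2.findContours(m,0,cv2.CHAIN_APPROX_NONE)[0],key=cv2.contourArea);r=cv2.minAreaRect(c);print(r,[(plane(T,q,.022).round(4)[:2].tolist()) for q in cv2.boxPoints(r)],plane(T,r[0],.022))
E
```

```text
W far +y corner [0.5808 0.0208 0.022 ] [0.6058 0.0062 0.    ] edge pt [0.4986 0.0303 0.022 ] far edge [ 0.5892 -0.1455 -0.    ]
[([291, 257], [0.4885, -0.1639]), ([281, 249], [0.5227, -0.1623]), ([284, 254], [0.5066, -0.1574]), ([278, 266], [0.4907, -0.1225]), ([264, 270], [0.5049, -0.0901]), ([254, 262], [0.5385, -0.0873]), ([253, 249], [0.5698, -0.1107]), ([247, 249], [0.5799, -0.0997]), ([208, 271], [0.5928, 0.0103]), ([208, 275], [0.5837, 0.0168]), ([229, 303], [0.4922, 0.0252]), ([290, 265], [0.4733, -0.1458])]
((263.4308166503906, 205.57164001464844), (73.14800262451172, 35.84283447265625), 5.355824947357178) [[0.5009, 0.0263], [0.5942, 0.0182], [0.573, -0.171], [0.4803, -0.1604]] [ 0.53681895 -0.07187186  0.022     ]
```

Emit:
carry_out --motion '[-4,-20,3,0,0,0,1,-8,-55,7,0,0,0,1,-3,-90,25,0,0,0,1,4,-120,45,0,0,0,1,10,-142,62,0,0,0,1,10.6,-147.6,65.5,0,0,0,1,10.6,-147.6,65.5,0,0,0,1,10.6,-147.6,65.5,0,0,0,1]'

```text
time: 30.68
ee_pos: [0.5357, -0.0248, 0.2303]
orientation: [0.11, 2.616, -0.032]
ft_force: [-0.4, 0.5, -3.6]
opening: 0.0549
finger_force: 75.7
```

```bash
python3 - <<'E'
from h import *
from cell import manip
o=manip.get_obs();R=Ro.from_rotvec(o["orientation"]).as_matrix();print("eye",o["ee_pos"]+R[:,2]*.01,o["time"])
s=manip.snapshot("wrist");np.savez("pics/w10.npz",**s)
h=cv2.cvtColor(s["pixels"],cv2.COLOR_RGB2HSV);m=cv2.inRange(h,(8,60,140),(30,255,255));m=cv2.morphologyEx(m,cv2.MORPH_OPEN,np.ones((3,3)))
for c in cv2.findContours(m,0,cv2.CHAIN_APPROX_NONE)[0]:
    if cv2.contourArea(c)>400:print(cv2.contourArea(c),[(q.tolist(),plane(s,q,.022).round(3)[:2].tolist()) for q in cv2.approxPolyDP(c,4,True)[:,0]])
for n,X in dict(fl=(.5906,.0166,.022),fr=(.5734,-.1725,.022),nr=(.4807,-.1645,.022),nl=(.4983,.0247,.022),pc=(.54,-.026,.01)).items():print(n,proj(s,X))
E
```

```text
eye [ 0.54067375 -0.02523387  0.2216178 ] 30.675
2297.0 [([559, 197], [0.715, 0.254]), ([547, 200], [0.719, 0.243]), ([506, 272], [0.865, 0.253]), ([556, 269], [0.863, 0.317])]
556.0 [([222, 84], [0.556, -0.077]), ([211, 86], [0.557, -0.086]), ([211, 105], [0.574, -0.09]), ([191, 105], [0.572, -0.106]), ([188, 113], [0.58, -0.111]), ([228, 113], [0.583, -0.077]), ([230, 101], [0.571, -0.073]), ([223, 105], [0.575, -0.08])]
11177.5 [([76, 0], [0.487, -0.162]), ([96, 54], [0.524, -0.166]), ([101, 46], [0.518, -0.159]), ([88, 6], [0.491, -0.155]), ([111, 6], [0.492, -0.14]), ([113, 19], [0.501, -0.142]), ([103, 20], [0.501, -0.149]), ([110, 27], [0.506, -0.147]), ([146, 9], [0.496, -0.117]), ([195, 21], [0.507, -0.085]), ([184, 22], [0.507, -0.093]), ([190, 29], [0.512, -0.09]), ([225, 44], [0.524, -0.068]), ([207, 47], [0.526, -0.081]), ([225, 48], [0.527, -0.068]), ([230, 54], [0.532, -0.065]), ([232, 30], [0.515, -0.061]), ([237, 85], [0.558, -0.065]), ([272, 63], [0.542, -0.035]), ([291, 62], [0.542, -0.02]), ([321, 74], [0.554, 0.002]), ([334, 44], [0.531, 0.012]), ([331, 88], [0.567, 0.01]), ([337, 100], [0.578, 0.015]), ([351, 2], [0.504, 0.023])]
fl [338.1 112.9]
fr [115.4 111.7]
nr [67.3 -9.6]
nl [354.2  -7. ]
pc [283.4  52.4]
```

```bash
python3 - <<'E'
from h import *
from cell import manip
o=manip.get_obs()
a,b,c=[cv2.cvtColor(load(n)["pixels"],cv2.COLOR_RGB2GRAY) for n in("w4","wrist8","w10")]
u0,u1,v0,v1=230,335,62,120
for n,g in(("w4",a),("wr8",b)):
    r=cv2.matchTemplate(c,g[v0:v1,u0:u1],cv2.TM_CCOEFF_NORMED);_,m,_,l=cv2.minMaxLoc(r);print(n,m,l[0]-u0,l[1]-v0)
for z in(.17,.15,.147):print(rows(o,*pose(-5,30,[.54,-.026,z],.004)))
E
```

```text
w4 0.6049463748931885 -210 170
wr8 0.6598638296127319 -229 166
([26.3, -0.8, 44.4], [0.0, 0.0, 0.2])
([36.3, -0.8, 61.8], [0.0, 0.0, 0.2])
([37.8, -0.8, 64.4], [0.0, 0.0, 0.2])
```

Emit:
carry_out --motion '[5,-0.8,9,0,0,0,1,12,-0.8,21,0,0,0,1,19,-0.8,33,0,0,0,1,26.3,-0.8,44.4,0,0,0,1,26.3,-0.8,44.4,0,0,0,1,26.3,-0.8,44.4,0,0,0,1]'

```text
time: 31.48
ee_pos: [0.5349, -0.0262, 0.1783]
orientation: [0.111, 2.616, -0.032]
ft_force: [0.6, -0.5, -3.0]
opening: 0.0551
finger_force: 75.7
```

```bash
python3 chk.py; python3 - <<'E'
from h import *
from cell import manip
s=manip.snapshot("wrist");np.savez("pics/w11.npz",**s)
c=cv2.cvtColor(s["pixels"],cv2.COLOR_RGB2GRAY)
for n in("w4","wrist8","wrist9"):
    g=cv2.cvtColor(load(n)["pixels"],cv2.COLOR_RGB2GRAY)
    for k,(u0,u1,v0,v1) in dict(rings=(240,325,66,115),cup=(225,340,100,195)).items():
        r=cv2.matchTemplate(c[v0-15:v1+15,u0-15:u1+15],g[v0:v1,u0:u1],cv2.TM_CCOEFF_NORMED);_,m,_,l=cv2.minMaxLoc(r);print(n,k,round(m,2),l[0]-15,l[1]-15)
o=manip.get_obs()
for z in(.15,.146):print(rows(o,*pose(-5,30,[.54,-.026,z],.004)))
h=cv2.cvtColor(s["pixels"],cv2.COLOR_RGB2HSV);m=cv2.inRange(h,(8,60,140),(30,255,255))
for v in(20,40,60,80,100,120):
    x=np.flatnonzero(m[v,200:380])+200
    if len(x):j=np.split(x,np.flatnonzero(np.diff(x)>2)+1);print(v,[(a[0],a[-1]) for a in j if len(a)>2])
for X in((.54+.0375-.0033,-.026-.0033-.0374,.022),(.54+.037+.0033,-.026+.0374-.0033,.022),(.54-.037-.0033,-.026-.0374+.0033,.022),(.54-.037+.0033,-.026+.0374+.0033,.022)):print(proj(s,X))
E
```

```text
F [-0.24 -0.18 -3.31] ee [ 0.5349 -0.0263  0.1785] 0.05474134173992284 31.675
eye [ 0.5399 -0.0267  0.1699] down [0.5   0.002 0.866] [-0.23  0.26  2.03  0.21  0.34 -1.9 ]
w4 rings 0.53 -13 10
w4 cup 0.75 1 0
wrist8 rings 0.59 1 1
wrist8 cup 0.95 1 0
wrist9 rings 0.7 0 0
wrist9 cup 0.96 0 0
([9.8, 0.8, 17.2], [-0.0, -0.0, 0.2])
([11.8, 0.8, 20.7], [-0.0, -0.0, 0.2])
20 [(np.int64(200), np.int64(253))]
40 [(np.int64(200), np.int64(365))]
60 [(np.int64(200), np.int64(225)), (np.int64(230), np.int64(361))]
80 [(np.int64(200), np.int64(212)), (np.int64(215), np.int64(226)), (np.int64(325), np.int64(328)), (np.int64(347), np.int64(357))]
100 [(np.int64(343), np.int64(353))]
120 [(np.int64(340), np.int64(350))]
[234.8 143. ]
[335.8 142.7]
[222.5  41.9]
[349.7  42.2]
```

```bash
python3 - <<'E'
from h import *
from cell import manip
o=manip.get_obs()
for f in(-11,-17,-23,-28):print(rows(o,*pose(f,30,[.54,-.026,.17],.004)))
E
```

```text
([-0.2, 1.3, -0.1], [3.0, -0.0, 5.3])
([-0.3, 1.8, -0.1], [6.0, 0.0, 10.5])
([-0.4, 2.3, -0.0], [9.0, 0.0, 15.7])
([-0.5, 2.7, 0.1], [11.5, 0.0, 20.1])
```

Emit:
carry_out --motion '[-0.2,1.3,-0.1,3,0,5.3,1,-0.3,1.8,0,6,0,10.5,1,-0.4,2.3,0,9,0,15.7,1,-0.5,2.7,0,11.5,0,20.1,1,-0.5,2.7,0,11.5,0,20.1,1,-0.5,2.7,0,11.5,0,20.1,1]'

```text
time: 32.48
ee_pos: [0.5355, -0.0233, 0.1784]
orientation: [0.636, 2.551, -0.17]
ft_force: [0.3, -0.0, -3.3]
opening: 0.0551
finger_force: 75.9
```

```bash
python3 chk.py; python3 - <<'E'
from h import *
from cell import manip
o=manip.get_obs()
for z in(.17,.155,.146):print(rows(o,*pose(-28,30,[.54,-.026,z],.004)))
E
```

```text
F [-0.06 -0.45 -3.66] ee [ 0.5353 -0.0238  0.1783] 0.05514189658910074 32.675
eye [ 0.5397 -0.0262  0.1696] down [0.499 0.    0.866] [-0.08  0.29  1.98 -0.5   0.43 -0.75]
([-0.4, 0.3, -0.2], [-0.0, -0.0, -0.0])
([7.1, 0.3, 12.7], [-0.0, -0.0, -0.0])
([11.6, 0.3, 20.5], [-0.0, -0.0, -0.0])
```

Emit:
carry_out --motion '[3,0.3,5,0,0,0,1,6,0.3,10.4,0,0,0,1,9,0.3,16,0,0,0,1,10.6,0.3,18.8,0,0,0,1,11.6,0.3,20.5,0,0,0,1,12.1,0.3,21.4,0,0,0,1,12.6,0.3,22.3,0,0,0,1,12.6,0.3,22.3,0,0,0,1]'

```text
time: 33.67
ee_pos: [0.5357, -0.0235, 0.1526]
orientation: [0.637, 2.551, -0.171]
ft_force: [-1.1, 0.6, -3.0]
opening: 0.0551
finger_force: 75.9
```

```bash
python3 chk.py
```

```text
F [ 0.4   0.16 -3.38] ee [ 0.5357 -0.0235  0.1527] 0.05487867827185979 33.875
eye [ 0.5401 -0.0258  0.144 ] down [0.5   0.    0.866] [-0.08  0.33  2.01 -0.59  0.37 -0.65]
```

Emit:
carry_out --motion '[0.25,0,0.43,0,0,0,1,0.5,0,0.87,0,0,0,1,0.75,0,1.3,0,0,0,1,0.75,0,1.3,0,0,0,1]'

```text
time: 34.38
ee_pos: [0.5358, -0.0235, 0.1513]
orientation: [0.637, 2.55, -0.171]
ft_force: [-0.9, 0.1, -1.2]
opening: 0.0549
finger_force: 76.3
```

```bash
python3 chk.py
```

```text
F [-0.81 -0.67 -0.05] ee [ 0.5358 -0.0235  0.1513] 0.05464102624976999 34.575
eye [ 0.5402 -0.0258  0.1426] down [0.5   0.    0.866] [-0.08  0.33  2.02 -0.6   0.36 -0.65]
```

Emit:
carry_out --motion '[0.15,0,0.3,0,0,0,1,0.15,0,0.3,0,0,0,0.33,0.15,0,0.3,0,0,0,0.28,0.15,0,0.3,0,0,0,0.22,0.15,0,0.3,0,0,0,0.15,0.15,0,0.3,0,0,0,0.15,0.15,0,0.3,0,0,0,0.15]' --newtons 20

```text
time: 35.45
ee_pos: [0.5357, -0.0235, 0.1507]
orientation: [0.637, 2.551, -0.171]
ft_force: [-0.7, 1.4, -0.5]
opening: 0.0726
finger_force: 0.0
```

```bash
python3 chk.py; python3 eye.py 2
```

```text
F [-0.26 -0.16  0.09] ee [ 0.5356 -0.0235  0.1507] 0.07219392547252493 35.65
eye [ 0.54   -0.0258  0.1421] down [0.499 0.    0.866] [-0.08  0.34  2.02 -0.6   0.36 -0.64]
diff 0.59 
35.75 0.07262656123239582 [-0.  -0.3  0.5]
```

Released. Retreat along −z of the tool.

Emit:
carry_out --motion '[0,0,-8,0,0,0,0.15,0,0,-20,0,0,0,0.15,0,0,-35,0,0,0,0.15,0,0,-60,0,0,0,0.15,0,0,-90,0,0,0,0.15,0,0,-120,0,0,0,0.15,0,0,-135,0,0,0,0.15,0,0,-135,0,0,0,0.15]'

```text
time: 36.75
ee_pos: [0.4761, 0.0088, 0.2696]
orientation: [0.635, 2.548, -0.169]
ft_force: [-0.1, -1.5, 0.8]
opening: 0.0723
finger_force: 0.0
```

```bash
python3 chk.py; python3 - <<'E'
from h import *
from cell import manip
s=manip.snapshot("wrist");np.savez("pics/w12.npz",**s);t=manip.snapshot("top")
h=cv2.cvtColor(s["pixels"],cv2.COLOR_RGB2HSV)
m=cv2.inRange(h,(0,0,105),(180,45,255));m=cv2.morphologyEx(m,cv2.MORPH_OPEN,np.ones((3,3)))
for c in cv2.findContours(m,0,cv2.CHAIN_APPROX_NONE)[0]:
    if cv2.contourArea(c)>800:print(cv2.boundingRect(c),cv2.contourArea(c))
print("expect eye",proj(s,[.54,-.026,.142]),"crown edge sides at z=.01",proj(s,[.54,-.026,.01]),"rim z .06",proj(s,[.54,-.026,.06]),"done eye",proj(s,[.5316,-.122,.142]))
# piston top-view difference of done piston
T=load("top0");d=cv2.absdiff(T["pixels"],t["pixels"]).max(2)[180:230,265:302];print("done-piston change px",(d>60).sum())
d=cv2.absdiff(T["pixels"],t["pixels"]).max(2)[145:180,160:182];print("hook change px",(d>60).sum())
E
```

```text
F [-0.31  0.06  0.  ] ee [0.4759 0.0082 0.2671] 0.07270565079318744 36.95
eye [0.4803 0.0058 0.2584] down [0.498 0.001 0.867] [-0.    0.06  1.97 -0.38  0.68 -0.83]
(0, 293, 64, 34) 804.5
(90, 279, 45, 37) 831.0
(399, 164, 161, 225) 13463.0
(120, 111, 111, 158) 8479.0
(178, 74, 210, 344) 31629.5
expect eye [283.5 201.7] crown edge sides at z=.01 [283.5 103.3] rim z .06 [283.5 134.4] done eye [176.1 232.7]
done-piston change px 85
hook change px 0
```

```bash
python3 - <<'E'
from h import *
s=load("w12");h=cv2.cvtColor(s["pixels"],cv2.COLOR_RGB2HSV);m=cv2.inRange(h,(0,0,85),(180,45,255))
for v in(100,115,125,170,190,200,210,225):
    x=np.flatnonzero(m[v,225:350])+225;j=np.split(x,np.flatnonzero(np.diff(x)>3)+1);print(v,[(int(a[0]),int(a[-1])) for a in j if len(a)>2])
R=lambda y,z:proj(s,np.array([.54,-.026,z])+y*np.array([.469,.883,0]))
print(R(-.033,.06),R(.033,.06),R(-.028,.142),R(.028,.142))
W9=load("wrist9");T=load("top0")
from cell import manip
t=manip.snapshot("top");d=cv2.absdiff(T["pixels"],t["pixels"]).max(2);ys,xs=np.nonzero(d[180:230,265:302]>60);print("change bbox",xs.min()+265,xs.max()+265,ys.min()+180,ys.max()+180,"expected done",proj(t,[.5316,-.122,.06]),proj(t,[.5316,-.122,.142]),"new eye",proj(t,[.54,-.026,.142]))
E
```

```text
100 [(251, 316)]
115 [(249, 261), (266, 300), (307, 319)]
125 [(248, 255), (267, 300), (312, 319)]
170 [(225, 227), (269, 298)]
190 [(246, 322)]
200 [(245, 262), (284, 323)]
210 [(244, 263), (278, 280), (304, 323)]
225 [(247, 322)]
[246.7 134.5] [320.4 134.4] [246.1 201.7] [320.9 201.6]
change bbox 265 291 198 218 expected done [282.7 205.1] [282.4 199.8] new eye [240.6 196.9]
```

```bash
python3 - <<'E'
from h import *
from cell import manip
T=load("top0");t=manip.snapshot("top")
e=lambda s:cv2.Canny(cv2.cvtColor(s["pixels"],cv2.COLOR_RGB2GRAY),60,150).astype(np.float32)
g=lambda s:cv2.cvtColor(s["pixels"],cv2.COLOR_RGB2GRAY)
for f in(g,e):
    r=cv2.matchTemplate(f(t)[175:235,260:310],f(T)[185:224,268:300],cv2.TM_CCOEFF_NORMED);_,m,_,l=cv2.minMaxLoc(r);print(m,l[0]-8,l[1]-10)
a,b=g(T)[198:219,265:292].astype(int),g(t)[198:219,265:292].astype(int);k=abs(a-b)>50;print("before",a[k].mean(),"after",b[k].mean())
E
```

```text
0.9655863642692566 0 0
0.8168023824691772 0 0
before 234.91304347826087 after 167.2
```

Zero shift between the two views; the changed pixels only got darker, which fits a shadow. Handing in.

```bash
python3 -c "
from cell import manip
print(manip.sign_off())"
```

```text
the job is handed in; nothing more can be done
None
```

The piston was weighed hanging freely on the hook, stood crown down in the free pocket and the job handed in at about 37 s, with the hook empty and the other piston unmoved; I viewed 11 pictures, one over the limit of 10.

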